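# Refit the laminator's push-dial and hold it pressed

### The job

The control dial has come off the desktop laminator. First bring the laminator's red drive lever upright into neutral, so that the rollers cannot start; then pick up the loose black dial, turn it so that the flat in its bore meets the flat of the metal D-shaft, and push it all the way onto the shaft. Keep pressing the dial down until the sprung shaft is at the bottom of its stroke, and finish like that, with the fingers still holding the dial pressed in, the lever still in neutral and the other things on the desk left where they are.

Things in the scene. Friction and masses are not known exactly. Their poses are not given: they have to be found in the camera images.
- laminator: Desktop pouch laminator, fixed, light grey with dark ends: 170 (x) x 352 (y) x 82 mm high; in front a thin feed shelf, 39 mm deep, 262 mm wide, 44 mm high. Origin: centre of the underside; x to the machine's back (feed shelf at -x), z up. The flat top (deck) is 82 mm above the desk. Lever at (0, +100 mm), dial shaft at (-12, -88 mm) in this frame.
- lever (a joint): Angle of the red drive lever (rad), a hinge about the laminator's y axis: 0 = upright = neutral (at the white bars of its gate); negative = leaning to the front (-x, forward drive, green dot), positive = to the back (reverse, red dot); range -0.65 to 0.65. Starts leaning to the front. Friction about 1 N at the grip; it stays where it is left.
- lever_grip (a point): Centre of the lever's red grip cap, 62 mm from the hinge along the lever; the cap is 17 (x) x 14 (y) x 32 mm (along the lever), its top 78 mm from the hinge, on an 8 x 5 mm steel blade. z axis: along the lever, away from the hinge; y: the hinge axis.
- lever_hinge (a point): Hinge of the drive lever: inside the case, 10 mm below the deck (72 mm above the desk); the lever turns about the y axis of this frame. Its frame turns with the lever.
- dial: Loose black dial, about 35 g, on the desk, bore down. Round skirt 44 mm across, 14 mm high; on it a bar grip 40 (x) x 14 mm (y) that rises to 37 mm, to be gripped across its width. Origin: centre of the underside; z up. White pointer line on the bar's +x half points along +x, the side of the bore's flat. D-bore in the underside: 12 mm deep, 17.2 mm across, flat 3.6 mm from the axis.
- shaft_top (a point): Centre of the top of the upright metal D-shaft, 18 mm above the deck when not pressed. Shaft 16 mm across, flat 3 mm from the axis on the +x side of this frame (x = the flat's outward normal), z up, top bevelled over 3 mm. It can turn, with friction. The dial fits with its x axis along this x; fully on, the dial's underside is 12 mm below this point.
- dial_switch (a joint): Stroke of the push switch under the D-shaft (m): 0 = up, 0.004 = fully pressed down (hard stop). Spring: starts to move at about 1.8 N, bottoms at about 4.2 N; the weight of the dial does not move it. When it is pressed, the shaft and the dial on it go down with it.
- stapler: Black desk stapler, 152 x 38 x 51 mm; bystander. Origin: centre of the underside.
- mouse: Black computer mouse, 105 x 60 x 38 mm; bystander. Origin: centre of the underside.
- orange_highlighter: Orange felt marker lying flat, 16 x 128 x 17 mm; bystander. Origin: centre of the underside.
There are look-alikes about, which are no part of the job. Of the things that look like the dial, the smaller one is meant.

How it is judged:
By the outcome, as a careful person would: the job done as asked, in the order asked, and still so for the second after the job is handed in, while the arm keeps its last pose, push and grip.
It also fails if it takes over 67 s, if anything falls off the work surface, if the arm or the gripper's body presses on something with over 40 N, if the wrist force passes 120 N, or if a joint passes its speed limit or range.

### The arm

A 7-joint arm with a two-finger parallel gripper is mounted at the origin on a cart in front of the work surface, level with it; the furniture and walls round the work are solid. World frame = base frame: x ahead of the robot, y to its left, z up, the work surface at z = 0. Lengths are in m, angles in rad, forces in N, time in s.
With the tool pointing down it reaches from about 0.4 to 0.875 m from the base axis. Payload 4.4 kg.
Tool frame: the origin (TCP) lies at the very end of the fingers, on their centre line; the grasp point (between the pads) lies env.grip_depth behind it (env.grip_depth is the distance from the TCP to the grasp point, in m); z points along the fingers, y is the line along which they close (so a half turn about z gives the same grasp; the last joint's range is limited). The gripper opens to 85 mm and grips with 20 to 120 N. Pads are 22 mm wide; open, the fingers measure 114 mm over their backs; the gripper's body (76 mm by 85 mm) begins 54 mm behind the grasp point. The pads swing forward as they close: fully open they stand 13 mm farther back than shut.
Start: joints at [-1.222, 0.628, 0.038, 1.517, -0.027, 0.996, -0.02], TCP at [0.262, 0.595, 0.231] pointing down, gripper open.
Joint ranges: [-3.06, 3.06], [-0.37, 2.12], [-1.25, 1.32], [0.18, 2.47], [-1.1, 4.24], [0.23, 1.98], [-2.94, 2.94]. Speed limits (rad/s): [2.57, 2.57, 3.14, 3.14, 3.14, 3.14, 3.14].

### API

Orientations are given as [roll, pitch, yaw] about the fixed x, y, z axes, in that order (R = Rz(yaw) Ry(pitch) Rx(roll)).
In Python, from plant import telemetry, read_camera, env gives the robot as it stands.
- The arm moves only by the tool play_rows, never from a script. Its argument "increments" is a list that holds one entry, the list of rows, each a list of 4 numbers: the shift along the world's x, y, z in m, then the turn about the world's z in rad. In form: [[[dx, dy, dz, turn], ...]]. A call has 1 to 12 rows; each row is the pose to reach, as a shift and turn from the pose commanded when the call began; what a row does not reach only later rows make up. A row lasts 1/12 s, in which the tool goes at most 41.7 mm and 7.16 degrees, less where a joint would pass 70% of its speed; a pose out of reach is approached as far as the arm can. A call with a gripper value outside its range is refused whole. "gripper" is the finger opening in m, from 0 to 0.0854, set as the call begins (left out, the last holds). The fingers move at their own pace and stop on an object; the grip force is fixed at half the most. Time passes only in rows, so rows that repeat a pose let the fingers close. It gives the time, the measured TCP pose, the force, the opening and the grip force at its end, in the units of the state.
- telemetry.observe(): the state, without advancing time (a new reading comes with each control period).
- read_camera(name): name is "scene" or "top"; returns a dict with "frame" (384x512x3 uint8, red, green, blue), "mtx" (3x3 intrinsics, pixels), "extrinsics" (4x4, takes a point from camera to world coordinates). Camera axes: x right, y up, looking along -z (the intrinsics and any distortion apply to the point x, -y, -z); pixel columns grow to the right and rows downward; lengths in m; the calibration is good to about 2 mm. A picture is of the moment at which its call begins. There is no depth.
- env.job_done(): hands the job in; it is judged then, once.
The state is a dict: "t": time; "qpos": joint angles; "dq": joint speeds; "effort": joint torques, N m; "eef_pos": TCP position; "tool_rot": TCP orientation; "contact_force": force on the tool from outside, world axes, zero at the start; "wrist_torque": the same for the moment, N m; "finger_gap": finger opening in m; "grasp_force": force on a finger pad.
Only numpy, scipy, OpenCV 4.12 (cv2) and the standard library are available. Lean on these libraries where they do the work, as an engineer would, in place of code of your own. Each camera call takes 0.05 s, during which the arm holds its last target. There are 200 camera calls.

## Working session

There is one attempt and no reset: what is moved stays moved. The work goes in short steps, Python scripts to look and compute and a tool call to move; the robot and the scene stay as the last step left them, time stands still between calls to the robot, and variables do not carry over. Pictures are saved under pics/ and viewed, at most 10 in all, crops included, and the job is handed in when it is done.

Besides the shell and the picture viewer there is one more tool, called after ">>>" as name([rows], argument=value, ...), one row to a line, values as JSON. play_rows: Moves the arm, as the interface text tells. Its arguments: {"type":"object","properties":{"increments":{"type":"array","items":{"type":"array","items":{"type":"array","items":{"type":"number"}}}},"gripper":{"type":"number"}},"required":["increments"]}

```bash
mkdir -p pics; ls; cat > h.py <<'E'
import numpy as np, cv2
from plant import telemetry, read_camera, env
def snap(n,f):
    r=read_camera(n); cv2.imwrite(f'pics/{f}.png',r['frame'][:,:,::-1]); np.savez(f'pics/{f}.npz',f=r['frame'],K=r['mtx'],E=r['extrinsics']); return r
def load(f):
    d=np.load(f'pics/{f}.npz'); return d['f'],d['K'],d['E']
def ray(K,E,u,v):
    d=np.linalg.inv(K)@[u,v,1]; d=E[:3,:3]@[d[0],-d[1],-d[2]]; return E[:3,3],d
def onz(K,E,u,v,z):
    o,d=ray(K,E,u,v); return o+d*(z-o[2])/d[2]
def proj(K,E,p):
    c=E[:3,:3].T@(np.array(p)-E[:3,3]); q=K@[c[0],-c[1],-c[2]]; return q[:2]/q[2]
E
python3 - <<'E'
from h import *
for n in('scene','top'):
    r=snap(n,n+'0'); print(r.keys(),r['mtx'],r['extrinsics'])
s=telemetry.observe(); print(s,env.grip_depth)
a=np.hstack([load('scene0')[0]])
E
```

```text
pics
dict_keys(['frame', 'mtx', 'extrinsics']) [[376.20465839   0.         255.91241859]
 [  0.         376.20465839 189.46636573]
 [  0.           0.           1.        ]] [[ 0.76988498  0.27047727 -0.57803042 -0.14807275]
 [-0.63816718  0.33259886 -0.69434909 -0.67105511]
 [ 0.00444661  0.90344897  0.42867258  0.61891999]
 [ 0.          0.          0.          1.        ]]
dict_keys(['frame', 'mtx', 'extrinsics']) [[417.91006837   0.         258.36770617]
 [  0.         417.91006837 196.18454412]
 [  0.           0.           1.        ]] [[-0.02654536  0.98979633 -0.13999489  0.385335  ]
 [-0.99957549 -0.02796405 -0.00817617  0.18382526]
 [-0.01200757  0.13971842  0.99011847  1.21230709]
 [ 0.          0.          0.          1.        ]]
{'t': 0.1, 'qpos': array([-1.22177484,  0.62921604,  0.03845115,  1.51828319, -0.02700733,
        0.99631438, -0.01999392]), 'dq': array([ 1.09332720e-03, -4.40960218e-04, -5.38982607e-04, -1.80936540e-03,
        1.63932290e-03,  1.15818156e-03,  7.15864107e-05]), 'effort': array([ 3.11401105e-03, -5.64527607e+01,  1.23018421e+00, -1.93972796e+01,
        1.11648950e-02,  5.40347464e-03, -3.12052600e-05]), 'eef_pos': array([0.26171129, 0.59436239, 0.23050067]), 'tool_rot': array([-3.13988974e+00,  1.32186517e-05,  2.72676776e+00]), 'contact_force': array([-0.2038349 , -0.34006261,  0.11519929]), 'wrist_torque': array([0.00598391, 0.03403843, 0.01444581]), 'grasp_force': 0.0, 'finger_gap': 0.08544241545728262} 0.0187
```

View pics/top0.png

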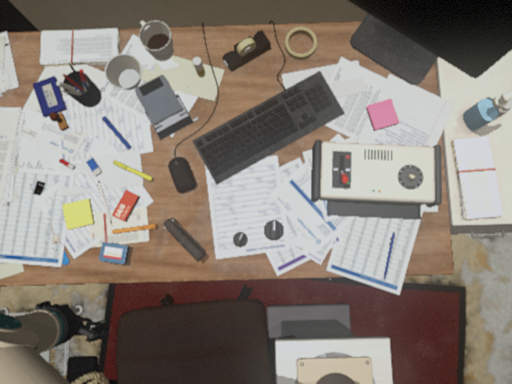

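View pics/scene0.png

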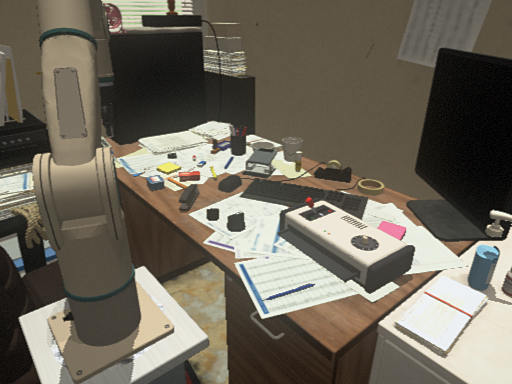

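The top view shows the small dial at about (240,239), the bigger look-alike at (273,230) and the laminator at about (376,178). Its lever is near (342,170) and the shaft near (409,176). I'll zoom in on these.

```bash
python3 - <<'E'
from h import *
T=load('top0')[0];S=load('scene0')[0]
g=lambda I,x,y,w,h,W,H:cv2.resize(I[y:y+h,x:x+w],(W,H),interpolation=cv2.INTER_CUBIC)
A=g(T,220,210,80,60,400,300);B=g(T,305,130,140,90,400,300)
C=g(S,190,195,80,60,400,300);D=g(S,275,190,145,105,400,300)
cv2.imwrite('pics/z0.png',np.vstack([np.hstack([A,B]),np.hstack([C,D])])[:,:,::-1])
E
```

```text
(no output)
```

View pics/z0.png

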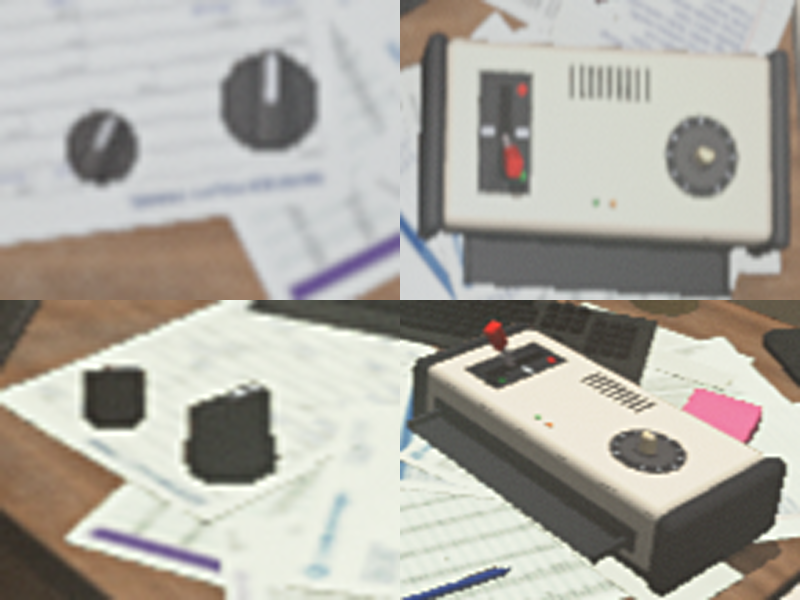

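The zoom shows the small dial's line pointing up and slightly right, and the lever leaning to the front over the green dot. The shaft is a small pale D on the dark ring. Next I'll get numbers.

```bash
python3 - <<'E'
from h import *
f,K,E=load('top0'); fi=f.astype(int)
# deck cream
hsv=cv2.cvtColor(f,cv2.COLOR_RGB2HSV)
sub=np.zeros(f.shape[:2],np.uint8); sub[138:206,318:440]=1
m=((fi.min(2)>150)&(sub>0)).astype(np.uint8)
m=cv2.morphologyEx(m,cv2.MORPH_OPEN,np.ones((5,5)))
c=max(cv2.findContours(m,0,2)[0],key=cv2.contourArea)
W=np.array([onz(K,E,*p[0],.082)[:2] for p in c],np.float32)
r=cv2.minAreaRect(W); print('deck',r)
print(cv2.boxPoints(r))
# plate dark near (409,176)
m=((fi.max(2)<110)&(sub>0)).astype(np.uint8); m[:,:390]=0;m[:,432:]=0
c=max(cv2.findContours(m,0,2)[0],key=cv2.contourArea)
e=cv2.fitEllipse(c);print('plate',e,onz(K,E,*e[0],.082))
# red
m=((fi[:,:,0]>130)&(fi[:,:,1]<80)&(fi[:,:,2]<80)).astype(np.uint8)*sub
n,l,st,ce=cv2.connectedComponentsWithStats(m)
for i in range(1,n): print('red',st[i],ce[i])
# small dial
m=((fi.max(2)<95)).astype(np.uint8); z=np.zeros_like(m); z[225:255,228:256]=m[225:255,228:256]
n,l,st,ce=cv2.connectedComponentsWithStats(z)
i=1+np.argmax(st[1:,4]);print('dial',st[i],ce[i]); c=max(cv2.findContours(z,0,2)[0],key=cv2.contourArea); e=cv2.fitEllipse(c);print(e,onz(K,E,*e[0],.012))
print('cam',E[:3,3])
g=lambda I,x,y,w,h:cv2.resize(I[y:y+h,x:x+w],(400,300),interpolation=cv2.INTER_CUBIC)
S=load('scene0')[0]
cv2.imwrite('pics/z1.png',np.vstack([np.hstack([g(f,228,227,24,24*3//4),g(f,395,163,28,21)]),np.hstack([g(S,348,228,32,24),g(f,328,148,32,24*1+0*1)])])[:,:,::-1])
print(fi[168:185,401:419].mean(2).astype(int))
E
```

```text
deck ((0.6130813360214233, -0.1416526436805725), (0.3209036886692047, 0.1772206425666809), 87.28115844726562)
[[ 0.5169597  -0.29772064]
 [ 0.6939809  -0.3061271 ]
 [ 0.70920295  0.01441535]
 [ 0.5321818   0.02282181]]
plate ((402.3722229003906, 203.64501953125), (3.6876132488250732, 41.714149475097656), 90.89051055908203) [ 0.51367809 -0.19692497  0.082     ]
red [342 175   4   7  11] [342.90909091 177.18181818]
dial [234 233  13  13  99] [239.98989899 239.76767677]
((240.2102508544922, 239.00930786132812), (11.39059066772461, 11.610620498657227), 83.96014404296875) [0.43282556 0.24895292 0.012     ]
cam [0.385335   0.18382526 1.21230709]
[[142 106 101 114 121 112 109 112 113 113 115 112 108 110 115 115 106 126]
 [111  94  99 109 112 116 117 117 118 118 116 117 116 114 111 103  96  96]
 [134 109 105 113 119 119 118 119 119 119 118 117 118 115 115 109 101  93]
 [152 121 114 120 118 121 117 118 118 115 116 117 116 116 119 113 109 106]
 [118 115 119 117 120 119 118 117 113 113 115 113 115 118 116 118 116 113]
 [103 115 120 116 117 117 114 116 116 125 124 118 115 115 115 117 118 114]
 [109 117 120 117 119 115 114 116 136 164 164 150 132 121 113 115 118 115]
 [112 118 119 118 118 114 116 119 151 191 198 189 175 152 121 113 116 118]
 [113 120 117 118 114 109 110 121 139 181 203 207 200 179 130 115 117 116]
 [109 117 119 118 115 105 111 112 116 146 180 196 189 161 123 115 115 119]
 [107 118 120 118 114 108 109 108 106 115 139 151 147 122 113 113 116 118]
 [103 115 119 119 118 116 111 107 106 103 102 106 106 108 113 117 117 115]
 [113 116 117 117 120 114 112 111 104 101  96  99 103 115 117 117 119 114]
 [129 114 114 119 119 118 117 114 109 107 105 112 115 118 115 117 115 119]
 [132 110 105 112 117 118 118 117 114 115 117 116 117 118 118 117 114 117]
 [108  96  97 107 111 118 118 118 118 115 117 117 117 117 115 110 103 101]
 [126  98  95 106 114 115 116 117 117 119 117 117 117 118 112 108  97  91]]
```

View pics/z1.png

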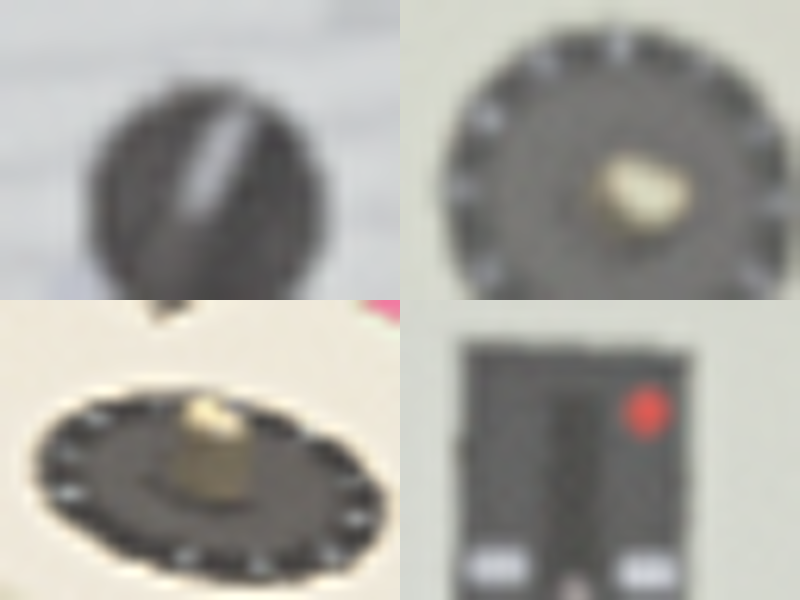

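The shaft's D is elongated from upper left to lower right in the top view. I'll compute its axis and centroid offset in both views, and the dial's line angle.

```bash
python3 - <<'E'
from h import *
def blob(name,x0,x1,y0,y1,lo,z):
    f,K,E=load(name); I=f.astype(float).mean(2)
    P=[];w=[]
    for v in range(y0,y1):
        for u in range(x0,x1):
            k=max(0,I[v,u]-lo)
            if k>0: P.append(onz(K,E,u,v,z)[:2]);w.append(k)
    P=np.array(P);w=np.array(w);c=np.average(P,axis=0,weights=w);C=np.cov(P.T,aweights=w);e,V=np.linalg.eigh(C)
    t=np.arctan2(V[1,1],V[0,1]); q=(P-c)@V; sk=[(w*q[:,i]**3).sum()/w.sum()/e[i]**1.5 for i in(0,1)]
    print(name,'c',c,'sd mm',np.sqrt(e)*1e3,'long axis deg',np.degrees(t),'short axis dir',V[:,0],'skew',sk)
for lo in(125,150,170): blob('top0',406,417,172,181,lo,.1)
f,K,E=load('scene0'); print(f.astype(int).mean(2)[228:246,358:374].astype(int))
for lo in(150,180): blob('scene0',360,370,234,241,lo,.1)
# plate ring both views: saturation/brightness mask, filled
for n,(x0,x1,y0,y1) in {'top0':(395,425,161,192),'scene0':(348,382,230,254)}.items():
    f,K,E=load(n); z=np.zeros(f.shape[:2],np.uint8); z[y0:y1,x0:x1]=(f[y0:y1,x0:x1].astype(int).mean(2)<150)
    c=max(cv2.findContours(z,0,2)[0],key=cv2.contourArea); h=cv2.convexHull(c)
    W=np.array([onz(K,E,*p[0],.0825)[:2] for p in h],np.float32); print(n,'plate',cv2.fitEllipse(W),cv2.minEnclosingCircle(W))
# bars on gate
f,K,E=load('top0')
z=np.zeros(f.shape[:2],np.uint8); I=f.astype(int); print(I[164:174,330:350].mean(2).astype(int))
# dial line
for lo in(110,125): blob('top0',235,246,231,242,lo,.037)
f0=I[228:250,230:252].mean(2).astype(int);print(f0)
E
```

```text
top0 c [ 0.5862786  -0.22155415] sd mm [2.79050246 3.92409405] long axis deg 64.27757058783814 short axis dir [-0.90090719  0.43401179] skew [np.float64(0.0941392513696085), np.float64(0.10223009661233212)]
top0 c [ 0.58627254 -0.22170043] sd mm [2.17066488 3.46048807] long axis deg 64.47965989183626 short axis dir [-0.9024324   0.43083149] skew [np.float64(0.01892260102771867), np.float64(0.009678916894854814)]
top0 c [ 0.58604813 -0.22161757] sd mm [1.85937731 3.08352513] long axis deg 66.69432259584616 short axis dir [-0.91840718  0.39563651] skew [np.float64(0.12104837912642485), np.float64(0.05768909978201215)]
[[233 210 157 119 133 201 233 234 233 231 231 230 229 229 229 230]
 [233 230 186 199 230 233 233 232 229 229 230 228 228 229 229 230]
 [230 230 230 230 233 231 229 229 229 229 229 228 228 228 229 227]
 [230 229 231 229 229 230 228 229 228 227 228 228 229 228 229 227]
 [229 229 229 229 228 230 228 229 228 229 229 229 229 229 229 229]
 [232 232 232 232 231 231 230 229 230 231 229 228 229 228 228 229]
 [233 234 234 235 233 229 229 230 232 232 231 231 230 230 229 229]
 [178 1
[... 4129 characters left out ...]
8  74  76  80  88  88 119 178
  210 213 211 211]
 [202 199 194 180 123  81  87  92  90  83  75  76  79  80  83  92 150 204
  213 210 211 210]
 [204 197 196 191 158 106  85  86  84  77  72  72  76  80  89 125 179 209
  212 210 208 207]
 [207 202 201 204 192 153 106  92  89  73  64  81  95 103 123 170 202 211
  208 205 205 206]
 [207 206 206 207 202 187 157 151 146 109  99 122 159 165 178 200 210 208
  207 209 209 209]
 [206 205 204 203 202 198 197 198 194 171 165 179 203 207 209 210 210 208
  208 210 209 207]
 [205 204 205 206 205 205 205 211 210 209 207 209 214 214 212 208 205 202
  200 199 197 195]
 [207 208 209 209 210 210 210 210 212 211 213 212 213 212 209 202 190 182
  179 176 175 172]]
```

```bash
python3 - <<'E'
from h import *
f,K,E=load('top0')
print('bars',onz(K,E,335.5,169,.0825),onz(K,E,347.2,169.5,.0825),onz(K,E,341.35,169.25,.0825))
print('grip z.121',onz(K,E,343,177.5,.121), 'dial', onz(K,E,240.05,239.2,.008))
a,b=onz(K,E,239.35,239,.037),onz(K,E,241.8,233,.037); d=(b-a)[:2]; print('line',a,b,np.degrees(np.arctan2(d[1],d[0])))
f2,K2,E2=load('scene0')
for n in(-25,155,65,-115):
    t=np.radians(n)
    for nm,k,e in(('top',K,E),('scene',K2,E2)):
        p=np.array([.5883,-.2229,.1])-.0018*np.array([np.cos(t),np.sin(t),0]); print(n,nm,proj(k,e,p).round(2))
for nm,k,e in(('top',K,E),('scene',K2,E2)): print('axis',proj(k,e,[.5883,-.2229,.1]).round(2),proj(k,e,[.5883,-.2229,.082]).round(2))
I=f2.astype(float).mean(2)-118; vv,uu=np.mgrid[235:240,361:368]; w=I[235:240,361:368].clip(0); w[0]=0;w[1,6:]=0
print('scene blob',(uu*w).sum()/w.sum(),(vv*w).sum()/w.sum())
E
```

```text
bars [ 0.61454977 -0.0208579   0.0825    ] [ 0.61221893 -0.05285419  0.0825    ] [ 0.61338405 -0.03686014  0.0825    ]
grip z.121 [ 0.58325047 -0.03248945  0.121     ] dial [0.43245146 0.24964119 0.008     ]
line [0.4319275  0.25000641 0.037     ] [0.44850433 0.2427894  0.037     ] -23.52673298788411
-25 top [411.92 175.69]
-25 scene [364.54 236.85]
155 top [412.4  174.49]
155 scene [365.82 236.66]
65 top [412.79 175.35]
65 scene [365.54 237.13]
-115 top [411.53 174.83]
-115 scene [364.82 236.39]
axis [412.16 175.09] [409.84 176.34]
axis [365.18 236.76] [364.28 242.71]
scene blob 364.71380753138084 236.863179916318
```

>>> play_rows([
  [[0.03,-0.04,0,-0.12],[0.06,-0.08,0,-0.24],[0.09,-0.12,0,-0.36],[0.12,-0.16,0,-0.48],[0.14,-0.2,0,-0.6],[0.16,-0.24,0,-0.72],[0.18,-0.28,0,-0.84],[0.2,-0.32,0,-0.96],[0.22,-0.36,0,-1.08],[0.24,-0.4,0,-1.2],[0.26,-0.44,0,-1.2],[0.28,-0.48,0,-1.2]],
], gripper=0.085)

```text
t: 1.1
eef_pos: [0.5165, 0.1644, 0.2311]
tool_rot: [-3.141, 0.0, 1.527]
contact_force: [0.6, -0.1, -0.0]
finger_gap: 0.0848
grasp_force: 0.0
```

Both views agree with a shaft flat at about -25° and a dial line at about -24°. The hinge is at about (0.612, -0.0365). I'll go over the lever grip and straddle it along x.

>>> play_rows([
  [[0.01,-0.04,0,-0.016],[0.02,-0.08,0,-0.016],[0.03,-0.12,0,-0.016],[0.041,-0.15,0,-0.016],[0.041,-0.15,0,-0.016],[0.041,-0.15,-0.03,-0.016],[0.041,-0.15,-0.06,-0.016],[0.041,-0.15,-0.09,-0.016],[0.041,-0.15,-0.12,-0.016],[0.041,-0.15,-0.12,-0.016],[0.041,-0.15,-0.12,-0.016]],
])

```text
t: 2.02
eef_pos: [0.556, 0.0163, 0.1103]
tool_rot: [-3.138, 0.0, 1.511]
contact_force: [0.0, -0.1, 0.7]
finger_gap: 0.0847
grasp_force: 0.0
```

```bash
python3 - <<'E'
from h import *
T=snap('top','top1')['frame'];S=snap('scene','scene1')['frame']
g=lambda I,x,y,w,h:cv2.resize(I[y:y+h,x:x+w],(400,300),interpolation=cv2.INTER_CUBIC)
cv2.imwrite('pics/z2.png',np.hstack([g(T,300,130,100,75),g(S,270,170,100,75)])[:,:,::-1])
E
```

```text
(no output)
```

View pics/z2.png

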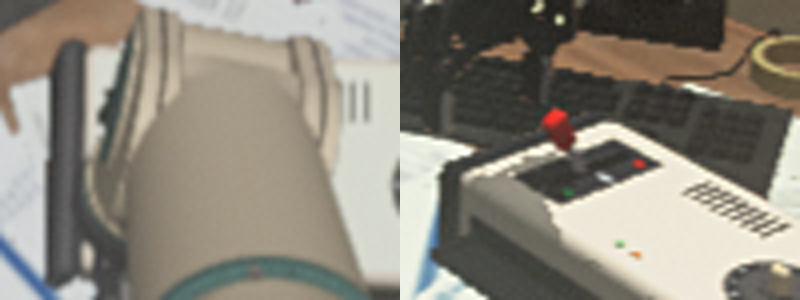

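The arm stopped short at y=0.016 because the rows were clipped, and the lever is untouched. I'll shift x first, then slide y so the fingers straddle the cap.

>>> play_rows([
  [[0.027,0,0,0],[0.027,0,0,0],[0.027,-0.02,0,0],[0.027,-0.04,0,0],[0.027,-0.052,0,0],[0.027,-0.052,0,0],[0.027,-0.052,0,0]],
])

```text
t: 2.7
eef_pos: [0.5849, -0.036, 0.1125]
tool_rot: [3.14, -0.001, 1.509]
contact_force: [-0.2, 0.5, -0.2]
finger_gap: 0.0848
grasp_force: 0.0
```

>>> play_rows([
  [[0,0,0,0],[0,0,0,0],[0,0,0,0],[0.005,0,0,0],[0.01,0,0,0],[0.015,0,0,0],[0.02,0,0,0],[0.025,0,0,0],[0.028,0,0,0],[0.028,0,0,0],[0.028,0,0,0]],
], gripper=0.045)

```text
t: 3.62
eef_pos: [0.6129, -0.0359, 0.1112]
tool_rot: [3.141, 0.0, 1.511]
contact_force: [0.8, -0.0, 0.3]
finger_gap: 0.0452
grasp_force: 0.0
```

>>> play_rows([
  [[0,0,0,0],[0,0,0,0],[0,0,0,0],[0,0,0,0],[0,0,0,0]],
], gripper=0.018)

```text
t: 4.03
eef_pos: [0.6125, -0.0358, 0.1114]
tool_rot: [3.141, 0.0, 1.511]
contact_force: [-0.4, 0.5, -0.4]
finger_gap: 0.0184
grasp_force: 2.8
```

>>> play_rows([
  [[0,0,0,0],[0,0,0,0],[0,0,0.03,0],[0,0,0.06,0],[0,0,0.09,0],[0,0.03,0.12,0],[-0.02,0.07,0.12,0],[-0.05,0.1,0.12,0],[-0.08,0.13,0.12,0],[-0.11,0.16,0.12,0],[-0.14,0.19,0.12,0],[-0.17,0.22,0.12,0]],
], gripper=0.06)

```text
t: 5.03
eef_pos: [0.4458, 0.1803, 0.2315]
tool_rot: [3.141, -0.001, 1.511]
contact_force: [0.9, 0.9, 0.6]
finger_gap: 0.0599
grasp_force: 0.0
```

```bash
python3 - <<'E'
from h import *
T=snap('top','top2')['frame'];S=snap('scene','scene2')['frame']
g=lambda I,x,y,w,h:cv2.resize(I[y:y+h,x:x+w],(400,300),interpolation=cv2.INTER_CUBIC)
cv2.imwrite('pics/z3.png',np.hstack([g(T,320,140,48,36),g(S,285,185,60,45)])[:,:,::-1])
for n in('top2','scene2'):
    f,K,E=load(n);i=f.astype(int)
    m=((i[:,:,0]>110)&(i[:,:,1]<80)&(i[:,:,2]<80)).astype(np.uint8)
    k,l,st,ce=cv2.connectedComponentsWithStats(m)
    for j in range(1,k):
        if st[j,4]>4 and ce[j][0]>290: print(n,st[j],ce[j])
    for a in(-.2,0,.2):
        c=np.array([.612,-.0365,.072]);print(a,proj(K,E,c+.078*np.array([np.sin(a),-.06*np.sin(a),np.cos(a)])),proj(K,E,c+.046*np.array([np.sin(a),-.06*np.sin(a),np.cos(a)])))
E
```

```text
top2 [342 165   3   5   8] [342.75 167.  ]
-0.2 [345.91096245 170.47556771] [343.62010038 170.49189285]
0 [346.05351398 164.47080652] [343.7025321  167.05138902]
0.2 [345.9611504  158.74719776] [343.65413402 163.76214876]
scene2 [315 192   7   4  19] [317.94736842 193.05263158]
scene2 [328 210   4   2   7] [329.28571429 210.57142857]
-0.2 [313.95660723 193.77668887] [314.7841511  202.93819565]
0 [317.90707029 191.90624286] [317.08130848 201.81120104]
0.2 [321.71668953 191.03102814] [319.31148709 201.25207869]
```

View pics/z3.png

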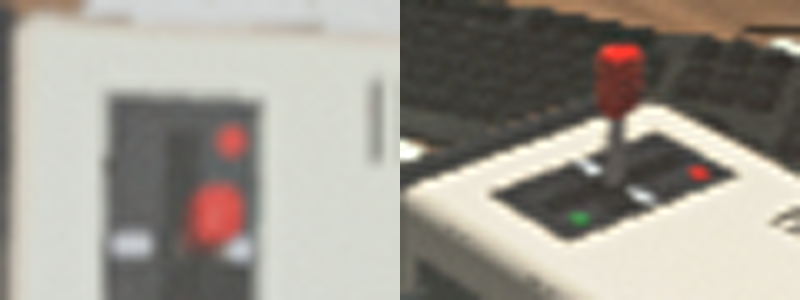

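The scene view shows the lever upright: the cap top is at (318,193) against 317.9 predicted, and the blade stands between the white bars. Next I'll centre the dial lengthwise by its bar ends.

>>> play_rows([
  [[-0.004,0.02,0,-0.12],[-0.008,0.045,0,-0.24],[-0.013,0.069,0,-0.35],[-0.013,0.069,0,-0.35],[-0.013,0.069,-0.04,-0.35],[-0.013,0.069,-0.08,-0.35],[-0.013,0.069,-0.12,-0.35],[-0.013,0.069,-0.15,-0.35],[-0.013,0.069,-0.18,-0.35],[-0.013,0.069,-0.205,-0.35],[-0.013,0.069,-0.216,-0.35],[-0.013,0.069,-0.216,-0.35]],
], gripper=0.07)

```text
t: 6.13
eef_pos: [0.4335, 0.2468, 0.0133]
tool_rot: [-3.139, 0.003, 1.16]
contact_force: [0.1, 0.8, 0.8]
finger_gap: 0.0701
grasp_force: 0.0
```

```bash
python3 - <<'E'
from h import *
s=telemetry.observe(); print(s['eef_pos'],s['tool_rot'],s['contact_force'])
T=snap('top','top3')['frame'];S=snap('scene','scene3')['frame']
g=lambda I,x,y,w,h:cv2.resize(I[y:y+h,x:x+w],(400,300),interpolation=cv2.INTER_CUBIC)
cv2.imwrite('pics/z4.png',np.hstack([g(T,200,200,100,75),g(S,180,175,80,60)])[:,:,::-1])
E
```

```text
[0.43345524 0.24684708 0.01331549] [-3.13916702  0.00321643  1.16029559] [0.13847978 0.83594401 0.81131243]
```

View pics/z4.png

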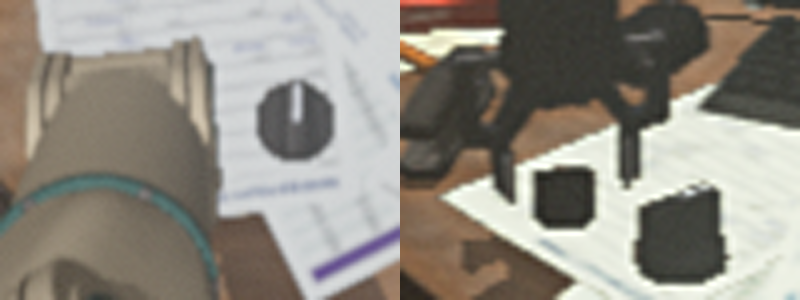

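The fingers straddle the small dial, so I'll close on the bar ends.

>>> play_rows([
  [[0,0.002,0,0],[0,0.002,0,0],[0,0.002,0,0],[0,0.002,0,0],[0,0.002,0,0],[0,0.002,0,0],[0,0.002,0,0]],
], gripper=0.03)

```text
t: 6.82
eef_pos: [0.4352, 0.2511, 0.0171]
tool_rot: [3.14, -0.003, 1.161]
contact_force: [-1.1, 0.7, 7.4]
finger_gap: 0.0385
grasp_force: 60.4
```

>>> play_rows([
  [[0,0,0,0],[0,0,0,0],[0,0,0.025,0],[0,0,0.05,0.12],[0,0,0.05,0.24],[0,0,0.05,0.36],[0,0,0.05,0.48],[0,0,0.05,0.6],[0,0,0.05,0.72],[0,0,0.05,0.84],[0,0,0.05,0.96],[0,0,0.05,1.08]],
], gripper=0.07)

```text
t: 7.82
eef_pos: [0.4344, 0.2501, 0.0656]
tool_rot: [3.141, 0.0, 2.247]
contact_force: [0.6, 0.3, 0.4]
finger_gap: 0.0705
grasp_force: 0.0
```

>>> play_rows([
  [[0,0,0,0.12],[0,0,0,0.24],[0,0,0,0.36],[0,0,0,0.49],[0,0,0,0.49],[0,0,0,0.49],[0,0,0,0.49]],
], gripper=0.04)

```text
t: 8.4
eef_pos: [0.4344, 0.25, 0.0654]
tool_rot: [-3.142, 0.0, 2.728]
contact_force: [0.9, 0.7, -0.5]
finger_gap: 0.0402
grasp_force: 0.0
```

>>> play_rows([
  [[0,0,-0.02,0],[0,0,-0.038,0],[0,0,-0.047,0],[0,0,-0.047,0],[0,0,-0.047,0]],
])

```text
t: 8.82
eef_pos: [0.434, 0.2501, 0.0181]
tool_rot: [-3.141, -0.0, 2.73]
contact_force: [0.4, 0.4, 0.5]
finger_gap: 0.0402
grasp_force: 0.0
```

>>> play_rows([
  [[0,0,0,0],[0,0,0,0],[0,0,0,0],[0,0,0,0],[0,0,0,0]],
], gripper=0.0)

```text
t: 9.23
eef_pos: [0.4349, 0.2505, 0.0193]
tool_rot: [3.14, 0.001, 2.73]
contact_force: [-0.5, 0.2, 5.1]
finger_gap: 0.0124
grasp_force: 59.5
```

>>> play_rows([
  [[0,0,0.04,0],[0,0,0.08,0],[0,0,0.12,0],[0,0,0.16,0],[0,-0.02,0.18,0],[0.01,-0.05,0.18,0],[0.02,-0.08,0.18,0],[0.03,-0.11,0.18,0],[0.04,-0.14,0.18,0],[0.05,-0.17,0.18,0],[0.06,-0.2,0.18,0],[0.06,-0.2,0.18,0]],
])

```text
t: 10.23
eef_pos: [0.496, 0.0424, 0.1985]
tool_rot: [-3.138, 0.003, 2.721]
contact_force: [1.1, -0.8, -2.0]
finger_gap: 0.0124
grasp_force: 58.8
```

>>> play_rows([
  [[0.01,-0.03,0,0],[0.02,-0.06,0,0],[0.03,-0.09,0,0],[0.04,-0.12,0,0],[0.05,-0.15,0,0],[0.06,-0.18,0,0],[0.07,-0.21,0,-0.02],[0.08,-0.24,0,-0.02],[0.09,-0.265,0,-0.02],[0.093,-0.273,0,-0.02],[0.093,-0.273,0,-0.02],[0.093,-0.273,0,-0.02]],
])

```text
t: 11.23
eef_pos: [0.5868, -0.2218, 0.198]
tool_rot: [3.141, -0.001, 2.71]
contact_force: [-0.4, 0.8, -0.3]
finger_gap: 0.0128
grasp_force: 58.8
```

```bash
python3 - <<'E'
from h import *
s=telemetry.observe(); print(s['eef_pos'],s['tool_rot'],s['contact_force'],s['finger_gap'])
T=snap('top','top4')['frame'];S=snap('scene','scene4')['frame']
g=lambda I,x,y,w,h:cv2.resize(I[y:y+h,x:x+w],(400,300),interpolation=cv2.INTER_CUBIC)
cv2.imwrite('pics/z5.png',np.hstack([g(S,325,175,80,60),S[100:400,100:500]])[:,:,::-1])
E
```

```text
[ 0.58677299 -0.22184447  0.19803119] [ 3.14072816e+00 -1.46769005e-03  2.71048678e+00] [-0.39329926  0.79116463 -0.29328813] 0.012839213919325326Traceback (most recent call last):
  File "<stdin>", line 5, in <module>
    return _nx.concatenate(arrs, 1, dtype=dtype, casting=casting)
           ~~~~~~~~~~~~~~~^^^^^^^^^^^^^^^^^^^^^^^^^^^^^^^^^^^^^^^
ValueError: all the input array dimensions except for the concatenation axis must match exactly, but along dimension 0, the array at index 0 has size 300 and the array at index 1 has size 284
```

```bash
python3 - <<'E'
from h import *
S,K,E=load('scene4')
g=lambda I,x,y,w,h:cv2.resize(I[y:y+h,x:x+w],(800,600),interpolation=cv2.INTER_CUBIC)
cv2.imwrite('pics/z5.png',g(S,325,175,80,60)[:,:,::-1])
p=[.5868,-.2218,.1787]; u=proj(K,E,p); print(u,proj(K,E,[.5868,-.2218,.1927]),'in crop',(u-[325,175])*10)
I=S.astype(int).max(2); r=int(round(u[1]))
for v in range(r-6,r+4): print(v,I[v,350:382])
E
```

```text
[368.56302209 209.60052689] [369.32380295 204.55661589] in crop [435.63022085 346.00526885]
204 [ 62  61  61  62  65  63  65  63  62  67  61  53  53  56  53  51  51  61
  79  89  95  85  79  89  91  79  55  87 214 246 243 242]
205 [ 59  58  54  59  63  61  61  63  63  71  62  55  50  54  54  54  56  52
  61  72  80  75  70  62  60  61  45  73 210 246 240 240]
206 [ 65  64  61  61  64  61  61  60  63  80  69  57  54  52  57  57  57  55
  54  55  57  53  53  55  57  50  47  68 196 234 227 223]
207 [ 63  61  69  69  68  66  65  60  67  69  59  55  57  57  56  55  55  54
  55  55  54  52  55  56  52  59  47  63 180 221 219 224]
208 [ 56  58  65  61  62  62  61  61  67  72  65  53  56  54  59  57  54  54
  58  54  55  55  57  54  55  57  44  64 183 223 224 227]
209 [ 61  60  62  60  58  57  56  61  71  83  73  56  52  56  54  57  57  56
  54  61  57  58  56  62  58  55  47  68 195 237 233 235]
210 [ 80  78  76  69  65  65  60  68  72  78  65  57  55  56  53  56  57  57
  55  53  56  57  57  54  50  50  44  73 201 241 239 239]
211 [ 78  82  77  78  76  77  77  77  77  82  77  71  63  56  49  54  53  55
  60  60  53  51  54  55  53  49  46  92 204 237 235 237]
212 [ 72  77  78  78  76  78  77  78  77  77  79  82  78  74  82  68  46  44
  46  46  50  48  47  47  47  48  92 200 239 236 233 233]
213 [ 83  65  67  73  73  76  77  78  78  80  79  78  76 129 195 167 109  90
  78  89  98  98  96  97  95 116 202 241 238 233 232 232]
```

View pics/z5.png

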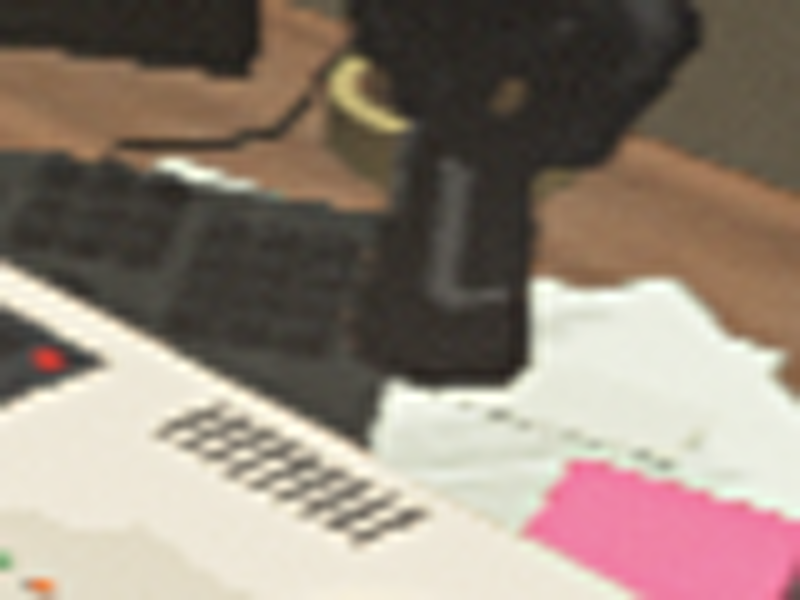

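The dial is held straight in the fingers: its silhouette spans columns 360–377.5, as predicted. I'll lower it to just above the shaft.

>>> play_rows([
  [[0.0013,-0.0009,-0.025,0],[0.0013,-0.0009,-0.05,0],[0.0013,-0.0009,-0.065,0],[0.0013,-0.0009,-0.072,0],[0.0013,-0.0009,-0.072,0],[0.0013,-0.0009,-0.072,0],[0.0013,-0.0009,-0.074,0],[0.0013,-0.0009,-0.076,0],[0.0013,-0.0009,-0.078,0],[0.0013,-0.0009,-0.08,0],[0.0013,-0.0009,-0.08,0]],
])

```text
t: 12.25
eef_pos: [0.5885, -0.2237, 0.1182]
tool_rot: [3.142, -0.0, 2.711]
contact_force: [0.0, 0.3, -0.9]
finger_gap: 0.0124
grasp_force: 58.8
```

>>> play_rows([
  [[0,0,-0.001,0],[0,0,-0.002,0],[0,0,-0.003,0],[0,0,-0.004,0],[0,0,-0.004,0]],
])

```text
t: 12.67
eef_pos: [0.5889, -0.2234, 0.1144]
tool_rot: [3.141, 0.0, 2.711]
contact_force: [0.6, 1.9, 2.2]
finger_gap: 0.0125
grasp_force: 59.1
```

>>> play_rows([
  [[0,0.0006,-0.001,0],[0,0.0006,-0.002,0],[0,0.0006,-0.003,0],[0,0.0006,-0.004,0],[0,0.0006,-0.004,0]],
])

```text
t: 13.08
eef_pos: [0.5891, -0.2227, 0.1102]
tool_rot: [3.141, 0.001, 2.711]
contact_force: [1.6, 2.3, 1.7]
finger_gap: 0.0126
grasp_force: 59.1
```

>>> play_rows([
  [[0.0005,0.0008,-0.001,0],[0.0005,0.0008,-0.002,0],[0.0005,0.0008,-0.003,0],[0.0005,0.0008,-0.004,0],[0.0005,0.0008,-0.005,0],[0.0005,0.0008,-0.005,0]],
])

```text
t: 13.58
eef_pos: [0.5892, -0.2226, 0.1052]
tool_rot: [-3.141, 0.0, 2.711]
contact_force: [2.0, -0.4, 1.9]
finger_gap: 0.0125
grasp_force: 59.0
```

>>> play_rows([
  [[0.0004,0,-0.001,0],[0.0004,0,-0.002,0],[0.0004,0,-0.003,0],[0.0004,0,-0.004,0],[0.0004,0,-0.004,0],[0.0004,0,-0.004,0]],
])

```text
t: 14.08
eef_pos: [0.5893, -0.2226, 0.103]
tool_rot: [-3.141, 0.0, 2.711]
contact_force: [-3.1, 1.7, 14.3]
finger_gap: 0.0123
grasp_force: 60.9
```

>>> play_rows([
  [[0,0,0,0],[0,0,0,0],[0,0,0,0],[0,0,0,0],[0,0,0,0],[0,0,0,0]],
])

```text
t: 14.58
eef_pos: [0.5893, -0.2226, 0.103]
tool_rot: [-3.141, 0.0, 2.711]
contact_force: [-2.7, 1.0, 13.1]
finger_gap: 0.0124
grasp_force: 60.9
```

```bash
python3 - <<'E'
from h import *
S=snap('scene','scene5')['frame']
cv2.imwrite('pics/z6.png',cv2.resize(S[170:290,260:420],(800,600),interpolation=cv2.INTER_CUBIC)[:,:,::-1])
E
```

```text
(no output)
```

View pics/z6.png

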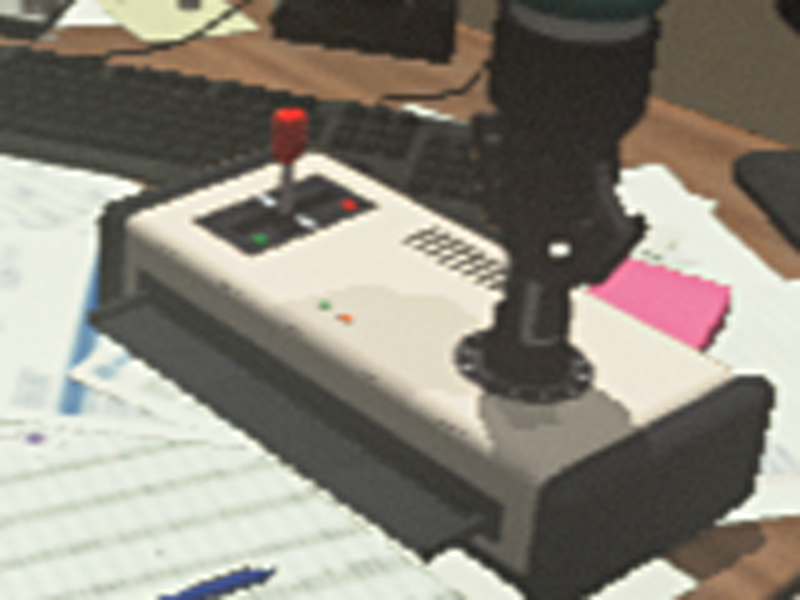

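The lever is upright at crop (290,140), and the dial sits flush on its plate at about (525,365), steady under roughly 13 N. I'll hand it in.

```bash
python3 -c "
from plant import env
print(env.job_done())"
```

```text
the job is handed in; nothing more can be done
None
```

I handed the job in at about 14.6 s on the robot's clock: the lever is upright in neutral, and the dial is fully on the D-shaft, held down at the bottom of its stroke with about 13 N. The hand-in call gave no verdict.

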